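# Wipe the brass offcuts off a satellite panel with a scraper block

## Task

Take the orange scraper out of the tool rack, set it down on its rubber lip and take it again by its back, then press the lip lightly on the panel and wipe all five brass offcuts off the end of the fixture into its blue chip pan, without touching the offcuts with the gripper or pressing hard. Finish with the scraper let go, standing on its lip on the bench clear of the fixture, and leave the brush, the sanding block and the tape roll alone.

Things in the scene. Friction and masses are not known exactly. Their poses are not given: they have to be found in the camera images.
- scraper_mid (a point): scraper: orange block 120 x 24 x 40 mm, 0.15 kg, on a black rubber lip 18 mm thick, 12 mm high, all along it (52 mm in all; steady on the lip; held lightly, it pivots between the fingers). Point: its centre, 26 mm above the lip's edge. Own x along it, y across its thickness, z from lip to back (up in use). At the start it stands on end (own x down) in a rack pocket, 75 mm sticking out, its lip to the rack's -x.
- rack: fixed tool rack: three equal pockets, 58 x 30 mm inside, in a row along its own x (centres at -63, 0, +63 mm), on a base 220 x 80 mm. Origin on the bench under its middle, z up. Pocket floors are 9 mm and rims 54 mm above the bench. The scraper, brush and sanding block stand in them in any order, with 3 mm of play or more. The bench between rack and fixture is clear.
- fixture: fixed holding fixture: rigid flat bed 170 mm (own x) by 230 mm (own y, from -115 to +115), top 40 mm above the bench, an aluminium panel 100 x 227 mm set flush in its middle. Origin on the bench under the bed's centre, z up. The offcuts lie within 50 mm of its middle line, y -56 to +95 mm; y -115 to -56 mm is empty. Two feet with ears (up to 14 mm high) reach x +-103 mm near y -85 mm.
- pan (a point): blue open chip pan of the fixture, below the bed's +y edge, which overhangs its inside by 5 mm: this point is the centre of its floor, 2 mm above the bench and at y +160 mm of the fixture; inside 180 mm along the fixture's x by 100 mm along its y, rim 27 mm above the bench
- brush_mid (a point): bystander: bench brush with black bristles and a pale wooden handle, 110 mm tall, standing in another pocket; this point is its centre
- sander_mid (a point): bystander: grey and cork sanding block 48 x 22 x 100 mm standing in another pocket; this point is its centre
- tape_mid (a point): bystander: roll of amber tape, 84 mm across, 24 mm high, lying on the bench; this point is its centre
- chip0_mid (a point): brass offcut, a flat irregular chip about 25 x 15 x 5 mm thick, 14 g, lying flat on the bed at the start; this point is its centre
- chip1_mid (a point): brass offcut, a flat irregular chip about 20 x 17 x 5 mm thick, 14 g, lying flat on the bed at the start; this point is its centre
- chip2_mid (a point): brass offcut, a flat irregular chip about 26 x 13 x 5 mm thick, 14 g, lying flat on the bed at the start; this point is its centre
- chip3_mid (a point): brass offcut, a flat irregular chip about 21 x 18 x 5 mm thick, 14 g, lying flat on the bed at the start; this point is its centre
- chip4_mid (a point): brass offcut, a flat irregular chip about 22 x 16 x 5 mm thick, 14 g, lying flat on the bed at the start; this point is its centre

How it is judged:
By the outcome, as a careful person would: the job done as asked, in the order asked, and still so for the second after the job is handed in, with the robot touching nothing.
It also fails if it takes over 61 s, if anything falls off the work surface, if the arm or the gripper's body presses on something with over 40 N, if the wrist force passes 120 N, or if a joint passes its speed limit or range.

## Robot

A 6-joint arm with a two-finger parallel gripper is mounted at the origin on the work surface. World frame = base frame: x ahead of the robot, y to its left, z up, the work surface at z = 0. Lengths are in m, angles in rad, forces in N, time in s.
With the tool pointing down it reaches from about 0.375 to 0.925 m from the base axis. Payload 5.7 kg.
Tool frame: the origin (TCP) lies on the centre line of the jaws, within the pads' length; the fingertips stand ahead of it and the grasp point (between the pads) lies 11 mm behind it (arm.tcp_to_tips is the z of the fingertips in the tool frame, in m); z points along the fingers, y is the direction in which the jaws open and shut (so a half turn about z gives the same grasp; the last joint's range is limited). The gripper opens to 85 mm and grips with 20 to 120 N. Pads are 22 mm wide; open, the fingers measure 114 mm over their backs; the gripper's body (76 mm by 85 mm) begins 54 mm behind the grasp point. The pads swing forward as they close: fully open they stand 13 mm farther back than shut.
Start: joints at [-1.409, 0.359, 1.51, -0, 1.272, -0.115], TCP at [0.164, -0.577, 0.201] pointing down, gripper open.
Joint ranges: [-2.97, 2.97], [-1.01, 2.36], [0.21, 2.38], [-0.96, 4.11], [0.2, 2.71], [-2.98, 2.98]. Speed limits (rad/s): [2.39, 2.39, 3.14, 3.14, 3.14, 3.14].

## Interface

Orientations are given as a unit quaternion [x, y, z, w].
In Python, from workcell import arm gives the robot as it stands.
- The arm moves only by the tool move_arm, never from a script. Its arguments are lists of equal length, an entry for each row: "travel": the shift along the world's x, y, z in m, a list of three; "dr": the turn, a rotation vector about the world's x, y, z in rad, a list of three. In form: {"travel": [[x, y, z], ...], "dr": [[rx, ry, rz], ...]}. A call has 1 to 10 rows; each row shifts and turns the pose as measured when the row begins; what a row does not reach is not made up. A row lasts 1/12 s, in which the tool goes at most 41.7 mm and 7.16 degrees, less where a joint would pass 70% of its speed; a pose out of reach is approached as far as the arm can. A call with a gripper value outside its range is refused whole. "jaw" is the gripper command: -1 is shut, 1 is fully open, values between are in proportion, set as the call begins (left out, the last holds). The fingers move at their own pace and stop on an object; the grip force is fixed at half the most. Time passes only in rows, so rows that do not move let the fingers close. It gives the time, the measured TCP pose, the force and the opening at its end, in the units of the state.
- arm.sense(): the state, without advancing time (a new reading comes with each control period).
- arm.camera(name): name is "side" or "top"; returns a dict with "color" (400x640x3 uint8, red, green, blue), "range_z" (400x640 float32, m along the optical axis (not along the pixel's ray), 0 where there is no reading), "fx", "fy", "cx", "cy" (pixels), "rvec" (rotation vector, rad) and "tvec" (3), from world to camera coordinates, as OpenCV has them. Camera axes: x right, y down, z forward; pixel columns grow to the right and rows downward; lengths in m; the calibration is good to about 2 mm. A picture is of the moment at which its call begins.
- arm.finish_job(): hands the job in, once; it reports no verdict.
The state is a dict: "clock": time; "joint_pos": joint angles; "dq": joint speeds; "tau": joint torques, N m; "tool_pos": TCP position; "tcp_rot": TCP orientation; "ft_force": force on the tool from outside, world axes, zero at the start; "torque": the same for the moment, N m; "gripper_width": finger opening in m.
Only numpy, scipy, OpenCV 4.12 (cv2) and the standard library are available. Lean on these libraries where they do the work, as an engineer would, in place of code of your own. Each camera call takes 0.05 s, during which the arm holds its last target. There are 200 camera calls.

## Working session

There is one attempt and no reset: what is moved stays moved. The work goes in short steps, Python scripts to look and compute and a tool call to move; the robot and the scene stay as the last step left them, time stands still between calls to the robot, and variables do not carry over. Pictures are saved under pics/ and viewed, about 8 in all and at most 12, crops included, and the job is handed in when it is done.

Besides the shell and the picture viewer there is one more tool, called after "Emit:" by a JSON object that holds its "name" and its "arguments". move_arm: Moves the arm, as the interface text tells. Its arguments: {"type":"object","properties":{"travel":{"type":"array","items":{"type":"array","items":{"type":"number"}}},"dr":{"type":"array","items":{"type":"array","items":{"type":"number"}}},"jaw":{"type":"number"}},"required":["travel","dr"]}

```bash
ls; mkdir -p pics; cat > h.py <<'E'
import numpy as np, cv2
from workcell import arm
def cam(n):
    c=arm.camera(n); c['R']=cv2.Rodrigues(np.array(c['rvec'],float))[0]; c['t']=np.array(c['tvec'],float).ravel(); return c
def cloud(c):
    z=c['range_z'].astype(float); v,u=np.indices(z.shape)
    p=np.stack([(u-c['cx'])/c['fx']*z,(v-c['cy'])/c['fy']*z,z],-1)
    w=(p-c['t'])@c['R']; w[z==0]=np.nan; return w
def ray(c,u,v,h):
    d=c['R'].T@np.array([(u-c['cx'])/c['fx'],(v-c['cy'])/c['fy'],1]); o=-c['R'].T@c['t']
    return o+d*(h-o[2])/d[2]
def proj(c,p):
    q=c['R']@np.array(p)+c['t']; return q[0]/q[2]*c['fx']+c['cx'],q[1]/q[2]*c['fy']+c['cy']
def save(c,f): cv2.imwrite(f,c['color'][:,:,::-1])
E
python3 - <<'E'
from h import *
for n in('side','top'):
    c=cam(n); save(c,f'pics/{n}0.png'); print(n,-c['R'].T@c['t'],c['R'].round(2).tolist(),c['fx'])
s=arm.sense(); print(s, arm.tcp_to_tips)
E
```

```text
pics
side [0.45308995 0.69241347 0.65396156] [[-0.97, -0.22, 0.01], [-0.14, 0.6, -0.78], [0.17, -0.77, -0.62]] 385.9377545759525
top [ 0.42146877 -0.02415305  1.36689636] [[0.0, -1.0, -0.01], [-0.99, -0.0, -0.15], [0.15, 0.01, -0.99]] 438.8063300007555
{'clock': 0.1, 'joint_pos': array([-1.40908969e+00,  3.59439687e-01,  1.51128437e+00,  9.82505737e-06,
        1.27251093e+00, -1.15145530e-01]), 'dq': array([ 0.00015844, -0.0030482 , -0.00278607, -0.00029932,  0.00040868,
        0.00037579]), 'tau': array([-2.03761338e-04, -5.28651273e+01, -2.79350477e+01, -1.98483617e-04,
        5.08705518e-03,  4.78632174e-06]), 'tool_pos': array([ 0.16386366, -0.57652467,  0.20014885]), 'tcp_rot': array([ 9.90434264e-01,  1.37982947e-01, -1.44223460e-05, -8.21053311e-04]), 'ft_force': array([-0.21231773,  0.21910313, -0.37254071]), 'torque': array([0.04402221, 0.00493045, 0.02762006]), 'gripper_width': 0.08553479739817531} 0.008
```

View pics/top0.png

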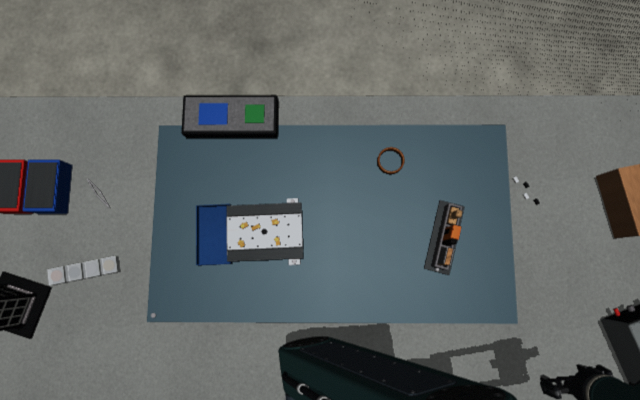

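View pics/side0.png

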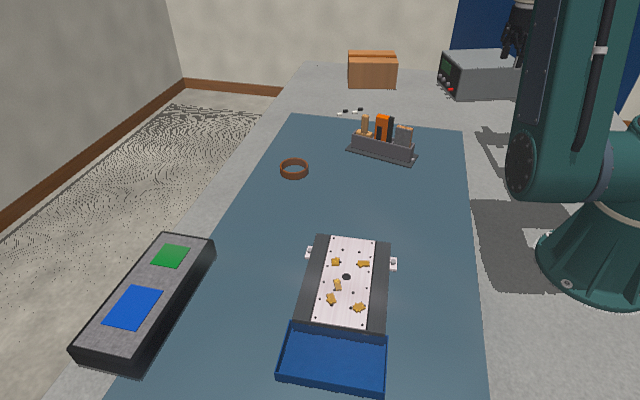

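The top view shows the fixture at (265,233) with its pan to the left (world +y). The rack is at (445,238), with the orange scraper in the middle pocket (455,233). The tape is at (390,160). In the side view the brush is on the far (+x) side and the sander on the near side.

```bash
cat > m.py <<'E'
from h import *
def rect(P):
    r=cv2.minAreaRect((P[:,:2]*1000).astype(np.float32)); return [np.round(a,1) for a in r], cv2.boxPoints(r).round(0).tolist()
def run():
  t=cam('top'); s=cam('side')
  for n,c in(('top',t),('side',s)):
    W=cloud(c); x,y,z=W[...,0],W[...,1],W[...,2]
    hsv=cv2.cvtColor(c['color'],cv2.COLOR_RGB2HSV).astype(int); H,S,V=hsv[...,0],hsv[...,1],hsv[...,2]
    print('==',n)
    reg=(x>.1)&(x<.75)
    o=reg&(H>5)&(H<16)&(S>200)&(V>150)&(y<-.2)&(z>.05)
    if o.sum(): P=W[o]; print('orange',o.sum(),np.nanmedian(P,0).round(4),np.percentile(P,[2,98],0).round(3).tolist(), rect(P[P[:,2]>.115]) if (P[:,2]>.115).sum()>5 else '')
    b=reg&(y<-.2)&(y>-.5)&(z>.045)&(z<.062); P=W[b]; print('rackrim',b.sum(),rect(P),np.median(P[:,2]))
    b=reg&(y<-.2)&(y>-.5)&(z>.062); P=W[b]; print('tools',b.sum(),rect(P),np.percentile(P[:,2],98))
    b=reg&(y>0)&(y<.5)&(z>.034)&(z<.05); b=cv2.morphologyEx(b.astype(np.uint8),cv2.MORPH_OPEN,np.ones((5,5)))>0; P=W[b]; print('bed',b.sum(),rect(P),np.median(P[:,2]))
    p=reg&(y>0)&(S<60)&(V>150)&(z>.03); p=cv2.morphologyEx(p.astype(np.uint8),cv2.MORPH_OPEN,np.ones((5,5)))>0;P=W[p]; print('panel',rect(P))
    b=reg&(y>.1)&(y<.6)&(H>100)&(H<125)&(S>150)&(z<.034); P=W[b]; 
    if len(P): print('pan',rect(P),np.percentile(P[:,2],[2,50,98]))
    b=reg&(y<0)&(y>-.3)&(x>.45)&(z>.012)&(z<.03); P=W[b]; 
    if len(P): print('tape',rect(P))
    ch=(reg&(y>0)&(y<.5)&(H>12)&(H<32)&(S>110)&(V>80)&(z>.03)).astype(np.uint8)
    k,l,st,ce=cv2.connectedComponentsWithStats(ch)
    for i in range(1,k):
        if st[i,4]>8: print('chip',st[i,4],ray(c,*ce[i],.043).round(4))
if __name__=='__main__': run()
E
python3 m.py
```

```text
== top
orange 2 [ 0.5151 -0.3626  0.1294] [[0.503, -0.366, 0.128], [0.527, -0.359, 0.13]] 
rackrim 389 ([array([ 509.7, -371.1]), array([ 41.9, 194.7]), np.float64(75.1)], [[410.0, -366.0], [598.0, -416.0], [609.0, -376.0], [421.0, -326.0]]) 0.05420373625229617
tools 1063 ([array([ 369.1, -317.2]), array([398.7, 274.1]), np.float64(14.6)], [[142.0, -235.0], [211.0, -500.0], [597.0, -399.0], [527.0, -134.0]]) 0.8642095657005304
bed 4143 ([array([523. , 179.8]), array([170.2, 230.2]), np.float64(2.7)], [[433.0, 291.0], [443.0, 61.0], [613.0, 69.0], [603.0, 299.0]]) 0.04076593312086249
panel ([array([522.8, 180.6]), array([ 98.2, 226. ]), np.float64(2.2)], [[469.0, 292.0], [478.0, 66.0], [576.0, 70.0], [567.0, 295.0]])
pan ([array([514.9, 340.6]), array([183.4, 103.7]), np.float64(3.1)], [[421.0, 387.0], [426.0, 284.0], [609.0, 294.0], [604.0, 397.0]]) [-0.0033704   0.00279138  0.02657413]
tape ([array([ 728.6, -209.5]), array([83.9, 42.2]), np.float64(89.5)], [[707.0, -251.0], [749.0, -252.0], [750.0, -168.0], [708.0, -167.0]])
chip 27 [0.5505 0.1481 0.043 ]
chip 24 [0.5402 0.2414 0.04
[... 729 characters left out ...]
at64(2.6)], [[431.0, 294.0], [442.0, 62.0], [611.0, 70.0], [601.0, 302.0]]) 0.041246797199619066
panel ([array([371.7, 169.9]), array([404.9, 231.3]), np.float64(4.3)], [[161.0, 270.0], [179.0, 39.0], [582.0, 70.0], [565.0, 301.0]])
pan ([array([514.2, 342.3]), array([183.3, 105.3]), np.float64(2.7)], [[420.0, 391.0], [425.0, 285.0], [608.0, 294.0], [603.0, 399.0]]) [0.00065297 0.00315696 0.02798431]
tape ([array([ 727.6, -205.1]), array([82.4, 43.5]), np.float64(89.0)], [[705.0, -246.0], [749.0, -247.0], [750.0, -164.0], [707.0, -164.0]])
chip 55 [0.5505 0.1493 0.043 ]
chip 59 [0.4935 0.141  0.043 ]
chip 60 [0.5347 0.2066 0.043 ]
chip 76 [0.5402 0.2432 0.043 ]
chip 83 [0.4853 0.2498 0.043 ]
```

```bash
cat >> h.py <<'E'
from scipy.spatial.transform import Rotation as Rn
def go(p,yaw,tilt):
    """yaw deg of tool x when down, tilt deg about +(tool -y) ; prints shift/turn to reach TCP p"""
    s=arm.sense(); yr=np.deg2rad(yaw); ax=np.array([-np.sin(yr),np.cos(yr),0])
    T=Rn.from_rotvec(ax*np.deg2rad(tilt))*Rn.from_euler('z',yr)*Rn.from_euler('x',np.pi)
    rv=(T*Rn.from_quat(s['tcp_rot']).inv()).as_rotvec(); d=np.array(p)-s['tool_pos']
    print('t',round(s['clock'],2),'pos',s['tool_pos'].round(4),'d',d.round(4),'rv',rv.round(4),'rows>=',round(max(np.linalg.norm(d)/.0417,np.linalg.norm(rv)/.125),1),'w',round(s['gripper_width'],4),'F',s['ft_force'].round(1),'q',s['joint_pos'].round(2), 'a',Rn.from_quat(s['tcp_rot']).apply([0,0,1]).round(3))
E
python3 -c "
from h import *
go([.565,-.377,.2],-13.5,0);go([.565,-.377,.183],-13.5,35)"
```

```text
t 0.2 pos [ 0.1639 -0.5767  0.2003] d [ 4.011e-01  1.997e-01 -3.000e-04] rv [-1.200e-03  1.000e-04 -5.124e-01] rows>= 10.7 w 0.0857 F [ 0.1 -0.   0.2] q [-1.41  0.36  1.51 -0.    1.27 -0.12] a [-0.     0.001 -1.   ]
t 0.2 pos [ 0.1639 -0.5767  0.2003] d [ 0.4011  0.1997 -0.0173] rv [-0.0139  0.6174 -0.4958] rows>= 10.8 w 0.0857 F [ 0.1 -0.   0.2] q [-1.41  0.36  1.51 -0.    1.27 -0.12] a [-0.     0.001 -1.   ]
```

Emit:
{"name": "move_arm", "arguments": {"travel": [[0.036,0.018,0],[0.036,0.018,0],[0.036,0.018,0],[0.036,0.018,0],[0.036,0.018,0],[0.036,0.018,0],[0.036,0.018,0],[0.036,0.018,0],[0.036,0.018,0],[0.036,0.018,0]], "dr": [[0,0,-0.05],[0,0,-0.05],[0,0,-0.05],[0,0,-0.05],[0,0,-0.05],[0,0,-0.05],[0,0,-0.05],[0,0,-0.05],[0,0,-0.05],[0,0,-0.05]], "jaw": 1}}

```text
clock: 1.03
tool_pos: [0.5269, -0.3927, 0.1987]
tcp_rot: [0.992, -0.13, -0.003, -0.0]
ft_force: [1.0, 0.2, -0.0]
gripper_width: 0.0852
```

```bash
python3 -c "
from h import *
go([.565,-.377,.183],-13.5,35)"
```

```text
t 1.03 pos [ 0.5269 -0.3927  0.1987] d [ 0.0381  0.0157 -0.0157] rv [0.1484 0.5873 0.024 ] rows>= 4.8 w 0.0852 F [ 1.   0.2 -0. ] q [-0.74  0.45  1.38 -0.    1.32  1.09] a [-0.005  0.002 -1.   ]
```

Emit:
{"name": "move_arm", "arguments": {"travel": [[0.008,0.003,0],[0.008,0.003,0],[0.008,0.003,-0.003],[0.008,0.003,-0.006],[0.006,0.003,-0.006],[0,0,0]], "dr": [[0.029,0.118,0.004],[0.029,0.118,0.004],[0.029,0.118,0.004],[0.029,0.118,0.004],[0.029,0.118,0.004],[0,0,0]]}}

```text
clock: 1.53
tool_pos: [0.5715, -0.3667, 0.1772]
tcp_rot: [0.942, -0.111, -0.315, -0.035]
ft_force: [-1.6, 0.1, -7.1]
gripper_width: 0.0852
```

```bash
python3 -c "
from h import *
go([.565,-.377,.183],-13.5,35)
go([.509,-.3635,.099],-13.5,35)
c=cam('side');im=c['color'][60:200,300:560];cv2.imwrite('pics/p1.png',cv2.resize(im[:,:,::-1],None,fx=3,fy=3))"
```

```text
t 1.53 pos [ 0.5715 -0.3667  0.1772] d [-0.0065 -0.0103  0.0058] rv [-0.0039 -0.0342 -0.0024] rows>= 0.3 w 0.0852 F [-1.6  0.1 -7.1] q [-0.56  0.91  0.73 -0.23  2.11  1.19] a [-0.586  0.136 -0.799]
t 1.53 pos [ 0.5715 -0.3667  0.1772] d [-0.0625  0.0032 -0.0782] rv [-0.0039 -0.0342 -0.0024] rows>= 2.4 w 0.0852 F [-1.6  0.1 -7.1] q [-0.56  0.91  0.73 -0.23  2.11  1.19] a [-0.586  0.136 -0.799]
```

View pics/p1.png

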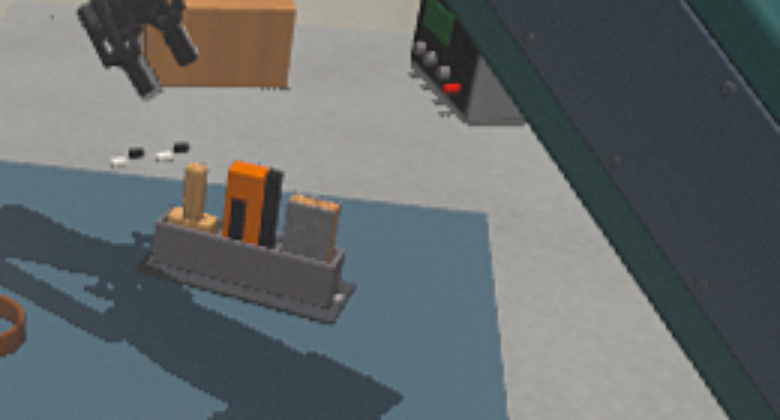

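The scraper stands in the middle pocket with its lip to the right (−x). The brush is to its left and the sander to its right. The open fingers are at crop (165,75), pointing down-right toward the scraper. I'll check that projection.

```bash
python3 -c "
from h import *
c=cam('side');s=arm.sense();R=Rn.from_quat(s['tcp_rot']).as_matrix();print(R.round(2))
for k in(-1,0,1):
  q=proj(c,s['tool_pos']+R@[0,k*.043,.008-.013]);print(k,(q[0]-300)*3,(q[1]-60)*3)
go([.509,-.3635,.101],-13.5,35)
"
```

```text
[[ 0.78 -0.23 -0.57]
 [-0.19 -0.97  0.13]
 [-0.59  0.01 -0.81]]
-1 176.6492543073112 122.40735117089892
0 193.58425577581028 105.1984257120183
1 209.63480967297562 88.88825378177964
t 1.63 pos [ 0.5705 -0.3687  0.1854] d [-0.0615  0.0052 -0.0844] rv [ 0.0038 -0.0207 -0.0002] rows>= 2.5 w 0.0855 F [ 0.3 -0.   1. ] q [-0.56  0.9   0.73 -0.23  2.1   1.19] a [-0.575  0.131 -0.808]
```

```bash
python3 -c "
from h import *
c=cam('side');s=arm.sense();R=Rn.from_quat(s['tcp_rot']).as_matrix();W=cloud(c)
L=(W-s['tool_pos'])@R
m=(np.abs(L[...,0])<.06)&(np.abs(L[...,1])<.08)&(L[...,2]>-.12)&(L[...,2]<.05)&(W[...,2]>.135)
P=L[m];print(m.sum(),s['tool_pos'],s['clock'])
for a in np.arange(-.12,.05,.01):
  q=P[(P[:,2]>=a)&(P[:,2]<a+.01)]
  if len(q):print(a.round(2),len(q),q.min(0).round(3),q.max(0).round(3))
v,u=np.nonzero(m);print('crop px',(u.min()-300)*3,(u.max()-300)*3,(v.min()-60)*3,(v.max()-60)*3)
"
```

```text
629 [ 0.57023894 -0.36967665  0.1896269 ] 1.6833
-0.12 125 [-0.018 -0.076 -0.12 ] [ 0.015  0.068 -0.11 ]
-0.11 113 [-0.017 -0.075 -0.11 ] [ 0.018  0.07  -0.1  ]
-0.1 104 [-0.015 -0.079 -0.1  ] [ 0.017  0.071 -0.09 ]
-0.09 70 [-0.012 -0.073 -0.09 ] [ 0.012  0.068 -0.081]
-0.08 56 [-0.011 -0.059 -0.08 ] [ 0.011  0.051 -0.07 ]
-0.07 59 [-0.011 -0.061 -0.07 ] [ 0.015  0.051 -0.06 ]
-0.06 60 [-0.011 -0.058 -0.06 ] [ 0.013  0.049 -0.05 ]
-0.05 42 [-0.011 -0.058 -0.05 ] [ 0.01   0.048 -0.042]
crop px 93 198 -33 90
```

Emit:
{"name": "move_arm", "arguments": {"travel": [[0,0,0],[0,0,0],[0,0,0],[0,0,0]], "dr": [[0,0,0],[0,0,0],[0,0,0],[0,0,0]]}}

```text
clock: 2.02
tool_pos: [0.5685, -0.3727, 0.2038]
tcp_rot: [0.947, -0.117, -0.296, -0.028]
ft_force: [-1.0, -0.3, 0.1]
gripper_width: 0.0855
```

```bash
cat > tip.py <<'E'
from h import *
for n in('side','top'):
  c=cam(n);s=arm.sense();R=Rn.from_quat(s['tcp_rot']).as_matrix();W=cloud(c)
  L=(W-s['tool_pos'])@R
  m=(np.abs(L[...,0])<.05)&(np.abs(L[...,1])<.08)&(L[...,2]>-.12)&(L[...,2]<.05)&(W[...,2]>.135)
  P=L[m];print(n,m.sum(),s['tool_pos'].round(4),s['clock'],np.sort(P[:,2])[-8:].round(3))
  k=P[P[:,2]>-.06]
  if len(k):print(k.min(0).round(3),k.max(0).round(3))
E
python3 tip.py; python3 -c "
from h import *
go([.565,-.377,.183],-13.5,35)"
```

```text
side 612 [ 0.5687 -0.373   0.2046] 2.0667 [-0.046 -0.046 -0.045 -0.045 -0.045 -0.045 -0.045 -0.044]
[-0.014 -0.058 -0.06 ] [ 0.01   0.047 -0.044]
top 46 [ 0.5689 -0.3729  0.2038] 2.1167 [-0.096 -0.096 -0.095 -0.094 -0.094 -0.093 -0.093 -0.09 ]
t 2.12 pos [ 0.5689 -0.3729  0.2038] d [-0.0039 -0.0041 -0.0208] rv [0.0189 0.0027 0.0056] rows>= 0.5 w 0.0854 F [0.3 0.1 0.7] q [-0.57  0.87  0.74 -0.23  2.1   1.19] a [-0.555  0.121 -0.823]
```

Emit:
{"name": "move_arm", "arguments": {"travel": [[0,0,0],[0,0,0],[0,0,0],[0,0,0],[0,0,0],[0,0,0],[0,0,0],[0,0,0]], "dr": [[0,0,0],[0,0,0],[0,0,0],[0,0,0],[0,0,0],[0,0,0],[0,0,0],[0,0,0]], "jaw": -0.4}}

```text
clock: 2.78
tool_pos: [0.5683, -0.373, 0.2056]
tcp_rot: [0.948, -0.118, -0.295, -0.027]
ft_force: [0.0, 0.6, 0.3]
gripper_width: 0.0261
```

```bash
python3 tip.py; python3 -c "
from h import *
go([.565,-.377,.183],-13.5,35)
c=cam('side');im=c['color'][40:180,300:560];cv2.imwrite('pics/p2.png',cv2.resize(im[:,:,::-1],None,fx=3,fy=3))"
```

```text
side 638 [ 0.5683 -0.373   0.2055] 2.8333 [-0.034 -0.033 -0.033 -0.033 -0.033 -0.033 -0.032 -0.032]
[-0.015 -0.028 -0.06 ] [ 0.009  0.024 -0.032]
top 0 [ 0.5683 -0.3729  0.2055] 2.8833 []
t 2.88 pos [ 0.5683 -0.3729  0.2055] d [-0.0033 -0.0041 -0.0225] rv [0.0198 0.0049 0.0061] rows>= 0.6 w 0.0254 F [-0.2 -0.7 -0.3] q [-0.57  0.86  0.74 -0.23  2.1   1.19] a [-0.553  0.121 -0.824]
```

View pics/p2.png

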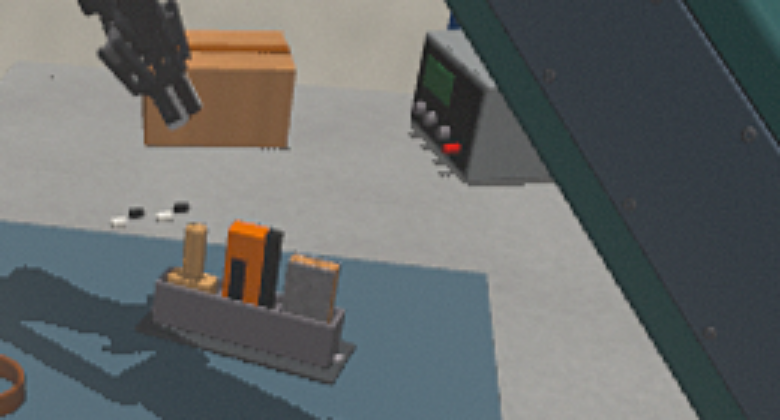

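With the jaws at 26 mm, the tips appear at crop (178,120). By depth they are 32 mm behind the reported TCP along the tool axis, not about 4 mm ahead. The error lies purely along the tool axis, so I'll trust the camera: the tips are about 36 mm short of nominal. I'll approach in stages and check.

Emit:
{"name": "move_arm", "arguments": {"travel": [[-0.018,0.003,-0.033],[-0.018,0.003,-0.033],[-0.017,0.002,-0.032],[0,0,0]], "dr": [[0.006,0.002,0.002],[0.006,0.002,0.002],[0.006,0.001,0.002],[0,0,0]], "jaw": 0.2}}

```text
clock: 3.27
tool_pos: [0.5157, -0.3649, 0.1068]
tcp_rot: [0.948, -0.112, -0.295, -0.033]
ft_force: [-0.9, 1.4, -1.4]
gripper_width: 0.0516
```

```bash
python3 tip.py; python3 -c "
from h import *
go([.4876,-.3583,.067],-13.5,35)
c=cam('side');im=c['color'][70:190,320:500];cv2.imwrite('pics/p3.png',cv2.resize(im[:,:,::-1],None,fx=4,fy=4))"
```

```text
side 620 [ 0.5184 -0.366   0.1099] 3.3167 [-0.033 -0.033 -0.032 -0.032 -0.032 -0.032 -0.032 -0.031]
[-0.015 -0.042 -0.06 ] [ 0.009  0.031 -0.031]
top 0 [ 0.5209 -0.3673  0.1122] 3.3667 []
t 3.37 pos [ 0.5209 -0.3673  0.1122] d [-0.0333  0.009  -0.0452] rv [ 0.0115  0.0155 -0.0017] rows>= 1.4 w 0.0511 F [ 0.3 -0.2  0.5] q [-0.59  0.85  0.99 -0.21  1.86  1.21] a [-0.545  0.123 -0.829]
```

View pics/p3.png

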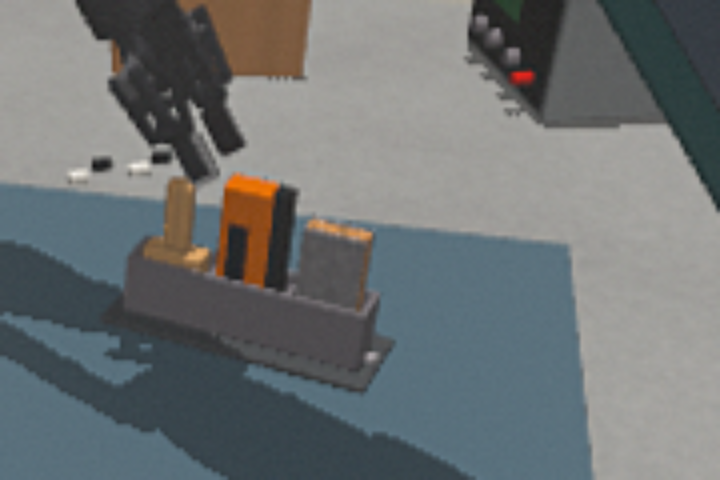

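The fingers are straddling above the scraper, with tips at (205,175) and (235,145) and the scraper top at (260,180). I'll continue along the approach axis.

Emit:
{"name": "move_arm", "arguments": {"travel": [[-0.012,0.003,-0.016],[-0.012,0.003,-0.016],[-0.01,0.003,-0.014],[0,0,0],[0,0,0]], "dr": [[0.004,0.005,0],[0.004,0.005,0],[0.004,0.005,0],[0,0,0],[0,0,0]]}}

```text
clock: 3.83
tool_pos: [0.5024, -0.3662, 0.0789]
tcp_rot: [0.952, -0.112, -0.285, -0.027]
ft_force: [1.1, -0.2, 0.4]
gripper_width: 0.0513
```

```bash
python3 tip.py; python3 -c "
from h import *
go([.4876,-.3583,.067],-13.5,35)
c=cam('side');im=c['color'][70:190,320:500];cv2.imwrite('pics/p4.png',cv2.resize(im[:,:,::-1],None,fx=4,fy=4))"
```

```text
side 409 [ 0.5026 -0.3662  0.079 ] 3.8833 [-0.064 -0.064 -0.064 -0.063 -0.063 -0.061 -0.061 -0.06 ]
top 0 [ 0.5024 -0.3661  0.0788] 3.9333 []
t 3.93 pos [ 0.5024 -0.3661  0.0788] d [-0.0148  0.0078 -0.0118] rv [ 0.0193  0.0277 -0.0045] rows>= 0.5 w 0.0514 F [-0.1  0.2 -0.3] q [-0.6   0.85  1.08 -0.21  1.76  1.22] a [-0.535  0.115 -0.837]
```

View pics/p4.png

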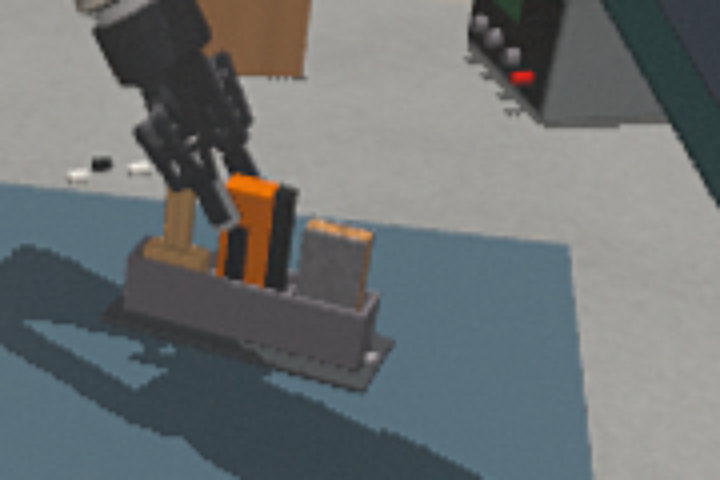

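Emit:
{"name": "move_arm", "arguments": {"travel": [[-0.009,0.005,-0.008],[-0.009,0.004,-0.008],[0,0,0]], "dr": [[0.005,0.006,0],[0.005,0.006,0],[0,0,0]]}}

```text
clock: 4.23
tool_pos: [0.4855, -0.3574, 0.0635]
tcp_rot: [0.95, -0.111, -0.289, -0.03]
ft_force: [-0.0, 0.4, -0.0]
gripper_width: 0.0509
```

Emit:
{"name": "move_arm", "arguments": {"travel": [[0,0,0],[0,0,0],[0,0,0],[0,0,0],[0,0,0],[0,0,0]], "dr": [[0,0,0],[0,0,0],[0,0,0],[0,0,0],[0,0,0],[0,0,0]], "jaw": -1}}

```text
clock: 4.73
tool_pos: [0.4842, -0.3601, 0.063]
tcp_rot: [0.95, -0.112, -0.29, -0.028]
ft_force: [-0.8, -0.7, -0.4]
gripper_width: 0.0236
```

```bash
python3 -c "
from h import *
go([.4876,-.3583,.067],-13.5,35)
c=cam('side');im=c['color'][70:190,320:500];cv2.imwrite('pics/p5.png',cv2.resize(im[:,:,::-1],None,fx=4,fy=4))"
```

```text
t 4.73 pos [ 0.4842 -0.3601  0.063 ] d [0.0034 0.0018 0.004 ] rv [ 0.0157  0.0174 -0.0054] rows>= 0.2 w 0.0236 F [-0.8 -0.7 -0.4] q [-0.61  0.84  1.13 -0.22  1.71  1.22] a [-0.544  0.118 -0.831]
```

View pics/p5.png

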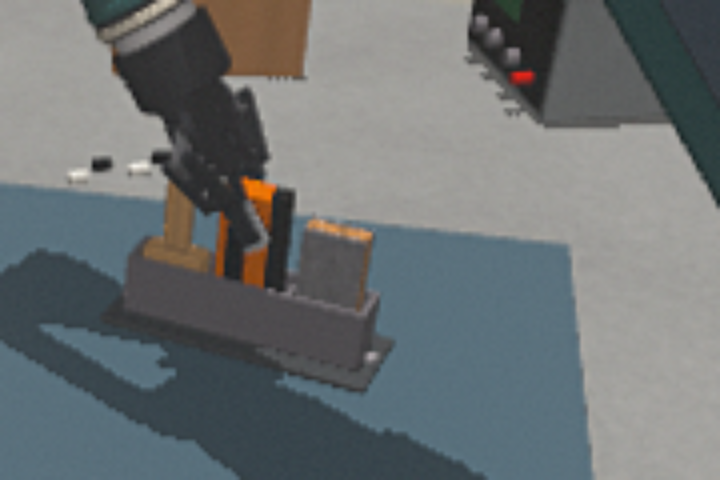

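Gripped at 23.6 mm, with the pad on the orange block (crop 250,230). Next I lift straight up.

Emit:
{"name": "move_arm", "arguments": {"travel": [[0,0,0.01],[0,0,0.015],[0,0,0.02],[0,0,0.025],[0,0,0.025],[0,0,0.025],[0,0,0.025],[0,0,0.02],[0,0,0]], "dr": [[0,0,0],[0,0,0],[0,0,0],[0,0,0],[0,0,0],[0,0,0],[0,0,0],[0,0,0],[0,0,0]]}}

```text
clock: 5.53
tool_pos: [0.4834, -0.3562, 0.2427]
tcp_rot: [0.95, -0.111, -0.289, -0.03]
ft_force: [0.6, 0.2, -2.3]
gripper_width: 0.0233
```

```bash
cat > scr.py <<'E'
from h import *
# scraper in gripper: fit orange points
c=cam('side');W=cloud(c);s=arm.sense();hsv=cv2.cvtColor(c['color'],cv2.COLOR_RGB2HSV).astype(int)
m=(hsv[...,0]>5)&(hsv[...,0]<16)&(hsv[...,1]>200)&(hsv[...,2]>120)&(W[...,0]>.2)&(W[...,0]<.85)&(W[...,1]<.5)&(W[...,1]>-.55)
m&=np.hypot(W[...,0]-.728,W[...,1]+.208)>.06
P=W[m];print(m.sum(),'min',np.percentile(P,2,0).round(3),'max',np.percentile(P,98,0).round(3))
q=P-P.mean(0);print('axis',np.linalg.svd(q,full_matrices=False)[2].round(3).tolist())
E
python3 scr.py; python3 -c "
from h import *
go([.53,-.15,.25],0,-55);go([.484,-.36,.22],-13.5,0)"
```

```text
204 min [ 0.498 -0.366  0.194] max [ 0.534 -0.346  0.311]
axis [[-0.075, 0.008, 0.997], [0.963, -0.258, 0.074], [-0.258, -0.966, -0.011]]
t 5.58 pos [ 0.4833 -0.356   0.241 ] d [0.0467 0.206  0.009 ] rv [-0.1727 -1.5432  0.1866] rows>= 12.5 w 0.0233 F [ 0.2 -0.6 -0.8] q [-0.61  0.69  0.99 -0.23  2.    1.16] a [-0.543  0.121 -0.831]
t 5.58 pos [ 0.4833 -0.356   0.241 ] d [ 0.0007 -0.004  -0.021 ] rv [-0.1298 -0.5755 -0.004 ] rows>= 4.7 w 0.0233 F [ 0.2 -0.6 -0.8] q [-0.61  0.69  0.99 -0.23  2.    1.16] a [-0.543  0.121 -0.831]
```

Emit:
{"name": "move_arm", "arguments": {"travel": [[0.008,0.02,0],[0.009,0.02,0],[0.009,0.02,0],[0.009,0.02,0],[0.009,0.02,0],[0.009,0.02,0],[0.009,0.02,0]], "dr": [[-0.013,-0.119,0.014],[-0.013,-0.119,0.014],[-0.013,-0.119,0.014],[-0.013,-0.119,0.014],[-0.013,-0.119,0.014],[-0.013,-0.119,0.014],[-0.013,-0.119,0.014]]}}

```text
clock: 6.17
tool_pos: [0.5479, -0.211, 0.2233]
tcp_rot: [0.99, -0.055, 0.129, -0.021]
ft_force: [1.2, 0.9, -2.1]
gripper_width: 0.0233
```

```bash
python3 scr.py; python3 -c "
from h import *
go([.606,-.10,.15],0,-56)"
```

```text
301 min [ 0.513 -0.213  0.209] max [ 0.614 -0.198  0.29 ]
axis [[0.765, -0.05, -0.642], [0.631, -0.141, 0.763], [0.129, 0.989, 0.076]]
t 6.22 pos [ 0.5396 -0.2023  0.2175] d [ 0.0664  0.1023 -0.0675] rv [-0.0982 -0.7222  0.0745] rows>= 5.9 w 0.0235 F [-9.   8.2 -8.9] q [-0.6   0.19  1.74  0.2   1.02  0.99] a [ 0.253  0.036 -0.967]
```

Emit:
{"name": "move_arm", "arguments": {"travel": [[0.01,0.016,-0.008],[0.01,0.016,-0.01],[0.01,0.016,-0.01],[0.01,0.016,-0.01],[0.01,0.016,-0.01],[0.01,0.016,-0.01],[0,0,0],[0,0,0]], "dr": [[-0.016,-0.12,0.012],[-0.016,-0.12,0.012],[-0.016,-0.12,0.012],[-0.016,-0.12,0.012],[-0.016,-0.12,0.012],[-0.016,-0.12,0.012],[0,0,0],[0,0,0]]}}

```text
clock: 6.88
tool_pos: [0.5783, -0.1125, 0.1762]
tcp_rot: [0.936, -0.007, 0.348, -0.042]
ft_force: [-0.4, -0.1, -1.3]
gripper_width: 0.0236
```

```bash
python3 scr.py; python3 -c "
from h import *
go([.606,-.10,.15],0,-56)"
```

```text
457 min [ 0.526 -0.122  0.185] max [ 0.637 -0.101  0.242]
axis [[0.931, 0.067, -0.358], [0.364, -0.214, 0.906], [0.016, 0.975, 0.224]]
t 6.93 pos [ 0.5783 -0.1124  0.1762] d [ 0.0277  0.0124 -0.0262] rv [-0.0806 -0.2654 -0.028 ] rows>= 2.2 w 0.0233 F [-0.9  0.1 -1.6] q [-0.62  0.19  2.17  1.17  0.5  -0.03] a [ 0.653  0.074 -0.754]
```

The wrist is nearing singularity because the tool's yaw doesn't match the arm plane. I'll yaw the tool to line up with it and move farther out.

```bash
python3 -c "
from h import *
go([.64,-.09,.18],-14,-45)"
```

```text
t 6.93 pos [ 0.5783 -0.1124  0.1762] d [0.0617 0.0224 0.0038] rv [-0.0913 -0.0631 -0.2642] rows>= 2.3 w 0.0233 F [-0.9  0.1 -1.6] q [-0.62  0.19  2.17  1.17  0.5  -0.03] a [ 0.653  0.074 -0.754]
```

Emit:
{"name": "move_arm", "arguments": {"travel": [[0.015,0.005,0.001],[0.015,0.005,0.001],[0.015,0.005,0.001],[0.015,0.005,0.001],[0,0,0],[0,0,0]], "dr": [[-0.022,-0.016,-0.065],[-0.022,-0.016,-0.065],[-0.022,-0.016,-0.065],[-0.022,-0.016,-0.065],[0,0,0],[0,0,0]]}}

```text
clock: 7.43
tool_pos: [0.6294, -0.1066, 0.1823]
tcp_rot: [0.919, -0.084, 0.385, 0.011]
ft_force: [-0.4, -0.5, -1.5]
gripper_width: 0.0235
```

```bash
python3 scr.py; python3 -c "
from h import *
go([.65,-.09,.12],-14,-56)"
```

```text
343 min [ 0.573 -0.117  0.195] max [ 0.686 -0.088  0.245]
axis [[-0.964, 0.132, 0.23], [0.194, -0.239, 0.951], [0.18, 0.962, 0.205]]
t 7.48 pos [ 0.6294 -0.1068  0.1825] d [ 0.0206  0.0168 -0.0625] rv [-0.0805 -0.1737 -0.0836] rows>= 1.7 w 0.0233 F [ 0.1  0.7 -1.6] q [-0.4   0.23  2.18  1.74  0.2  -0.31] a [ 0.706 -0.086 -0.702]
```

Emit:
{"name": "move_arm", "arguments": {"travel": [[0.005,0.004,-0.006],[0.005,0.004,-0.006],[0.005,0.004,-0.006],[0.005,0.004,-0.006],[0,0,0],[0,0,0]], "dr": [[-0.025,-0.055,-0.025],[-0.025,-0.055,-0.025],[-0.025,-0.055,-0.025],[-0.025,-0.055,-0.025],[0,0,0],[0,0,0]]}}

```text
clock: 7.98
tool_pos: [0.6421, -0.0836, 0.176]
tcp_rot: [0.902, -0.085, 0.423, 0.006]
ft_force: [-0.5, 0.0, -1.3]
gripper_width: 0.0239
```

```bash
python3 scr.py; python3 -c "
from h import *
go([.65,-.09,.12],-14,-56)"
```

```text
309 min [ 0.589 -0.095  0.194] max [ 0.696 -0.066  0.235]
axis [[-0.982, 0.146, 0.122], [-0.08, 0.264, -0.961], [-0.172, -0.953, -0.248]]
t 8.03 pos [ 0.642  -0.0838  0.176 ] d [ 0.008  -0.0062 -0.056 ] rv [-0.0797 -0.0903 -0.0874] rows>= 1.4 w 0.0236 F [-0.9  0.8 -2.9] q [-0.35  0.28  2.24  2.48  0.3  -1.01] a [ 0.763 -0.084 -0.641]
```

Emit:
{"name": "move_arm", "arguments": {"travel": [[0.012,0,-0.016],[0.012,0,-0.016],[0.012,0,-0.016],[0.008,0,-0.016],[0,0,0],[0,0,0]], "dr": [[-0.03,-0.033,-0.025],[-0.03,-0.033,-0.025],[-0.03,-0.033,-0.025],[-0.02,-0.033,-0.025],[0,0,0],[0,0,0]]}}

```text
clock: 8.53
tool_pos: [0.6865, -0.0766, 0.1294]
tcp_rot: [0.871, -0.097, 0.48, 0.047]
ft_force: [0.8, -0.7, -1.9]
gripper_width: 0.0234
```

```bash
python3 scr.py; python3 -c "
from h import *
go([.69,-.085,.03],-14,-56)"
```

```text
212 min [ 0.629 -0.09   0.18 ] max [ 0.732 -0.056  0.185]
axis [[-0.976, 0.218, -0.03], [-0.219, -0.975, 0.028], [-0.023, 0.033, 0.999]]
t 8.58 pos [ 0.6863 -0.0769  0.1297] d [ 0.0037 -0.0081 -0.0997] rv [-0.0036  0.0307 -0.0285] rows>= 2.4 w 0.0236 F [ 0.6  0.4 -3.3] q [-0.21  0.54  2.28  3.14  0.68 -1.56] a [ 0.827 -0.175 -0.535]
```

Emit:
{"name": "move_arm", "arguments": {"travel": [[0.001,0,-0.02],[0.001,0,-0.022],[0.001,0,-0.022],[0.001,0,-0.02],[0,0,-0.015],[0,0,0],[0,0,0]], "dr": [[0,0.008,0],[0,0.008,0],[0,0.008,0],[0,0.006,0],[0,0,0],[0,0,0],[0,0,0]]}}

```text
clock: 9.17
tool_pos: [0.7003, -0.0747, 0.0477]
tcp_rot: [0.873, -0.094, 0.478, 0.038]
ft_force: [0.2, 0.1, -1.6]
gripper_width: 0.0233
```

```bash
python3 scr.py; python3 -c "
from h import *
go([.69,-.08,.0],-14,-56)"
```

```text
313 min [ 0.644 -0.091  0.066] max [ 0.75  -0.056  0.103]
axis [[-0.979, 0.158, 0.132], [-0.073, 0.334, -0.94], [-0.193, -0.929, -0.315]]
t 9.22 pos [ 0.7004 -0.0749  0.0483] d [-0.0104 -0.0051 -0.0483] rv [-0.0179  0.0276 -0.0417] rows>= 1.2 w 0.0232 F [ 0.3 -0.3 -1.9] q [-0.22  0.76  2.26  3.11  0.88 -1.54] a [ 0.827 -0.157 -0.54 ]
```

Emit:
{"name": "move_arm", "arguments": {"travel": [[-0.002,0,-0.014],[-0.002,0,-0.014],[-0.001,0,-0.01],[0,0,0],[0,0,0]], "dr": [[0,0.005,0],[0,0.005,0],[0,0,0],[0,0,0],[0,0,0]]}}

```text
clock: 9.63
tool_pos: [0.7008, -0.0753, 0.0233]
tcp_rot: [0.871, -0.094, 0.481, 0.036]
ft_force: [-0.7, -0.0, -2.3]
gripper_width: 0.0234
```

```bash
cat >> scr.py <<'E'
A=P[P[:,2]>np.percentile(P[:,2],98)-.01]
k=np.linalg.lstsq(np.c_[A[:,:2]-A[:,:2].mean(0),np.ones(len(A))],A[:,2],rcond=None)[0]
r=cv2.minAreaRect((A[:,:2]*1000).astype(np.float32)); print('back',len(A),A.mean(0).round(4),'slopes,z',k.round(3),r)
E
python3 scr.py; python3 -c "
from h import *
go([.69,-.08,.0],-14,-56)"
```

```text
384 min [ 0.645 -0.092  0.041] max [ 0.75  -0.056  0.079]
axis [[-0.978, 0.169, 0.119], [-0.046, 0.38, -0.924], [-0.201, -0.909, -0.364]]
back 273 [ 0.6976 -0.073   0.076 ] slopes,z [-0.008 -0.117  0.076] ((694.8658447265625, -75.20454406738281), (25.75123405456543, 112.80728912353516), 77.76154327392578)
t 9.68 pos [ 0.7009 -0.0753  0.0235] d [-0.0109 -0.0047 -0.0235] rv [-0.0195  0.0355 -0.0444] rows>= 0.6 w 0.0235 F [ 0.2 -0.1 -2.1] q [-0.23  0.84  2.26  3.1   0.97 -1.54] a [ 0.832 -0.154 -0.534]
```

Emit:
{"name": "move_arm", "arguments": {"travel": [[0,0,-0.011],[0,0,-0.01],[0,0,-0.003],[0,0,0],[0,0,0]], "dr": [[0,0,0],[0,0,0],[0,0,0],[0,0,0],[0,0,0]]}}

```text
clock: 10.1
tool_pos: [0.7036, -0.0755, 0.0055]
tcp_rot: [0.869, -0.093, 0.485, 0.036]
ft_force: [-0.2, -0.2, -2.5]
gripper_width: 0.0235
```

Emit:
{"name": "move_arm", "arguments": {"travel": [[0,0,-0.003],[0,0,-0.002],[0,0,0]], "dr": [[0,0,0],[0,0,0],[0,0,0]]}}

```text
clock: 10.35
tool_pos: [0.7043, -0.0754, 0.0026]
tcp_rot: [0.868, -0.093, 0.487, 0.036]
ft_force: [0.3, -0.5, -2.2]
gripper_width: 0.0233
```

```bash
python3 scr.py; python3 -c "
from h import *
go([.69,-.08,.0],-14,-56)"
```

```text
378 min [ 0.646 -0.092  0.021] max [ 0.753 -0.057  0.059]
axis [[-0.982, 0.156, 0.106], [-0.046, 0.349, -0.936], [0.183, 0.924, 0.336]]
back 267 [ 0.6985 -0.0723  0.055 ] slopes,z [ 0.007 -0.133  0.055] ((696.6109008789062, -74.12520599365234), (24.013364791870117, 111.84638977050781), 76.91981506347656)
t 10.4 pos [ 0.7043 -0.0754  0.0025] d [-0.0143 -0.0046 -0.0025] rv [-0.0182  0.048  -0.0458] rows>= 0.5 w 0.0235 F [ 0.2 -0.1 -0.2] q [-0.23  0.9   2.26  3.1   1.04 -1.54] a [ 0.838 -0.153 -0.523]
```

Emit:
{"name": "move_arm", "arguments": {"travel": [[0,0,-0.002],[0,0,-0.002],[0,0,0]], "dr": [[0,0.006,0],[0,0.006,0],[0,0,0]]}}

```text
clock: 10.65
tool_pos: [0.7053, -0.0755, 0.0024]
tcp_rot: [0.869, -0.093, 0.485, 0.037]
ft_force: [0.3, 0.0, -1.7]
gripper_width: 0.0235
```

Emit:
{"name": "move_arm", "arguments": {"travel": [[0,0,-0.002],[0,0,-0.001]], "dr": [[0,0,0],[0,0,0]]}}

```text
clock: 10.82
tool_pos: [0.706, -0.0756, 0.0021]
tcp_rot: [0.868, -0.092, 0.487, 0.037]
ft_force: [-5.8, 0.9, 8.4]
gripper_width: 0.0231
```

```bash
python3 scr.py; python3 -c "
from h import *
go([.69,-.08,.0],-14,-56)
c=cam('side');im=c['color'][80:240,170:430];cv2.imwrite('pics/p6.png',cv2.resize(im[:,:,::-1],None,fx=3,fy=3))"
```

```text
366 min [ 0.647 -0.088  0.02 ] max [ 0.754 -0.057  0.058]
axis [[-0.983, 0.149, 0.106], [-0.056, 0.307, -0.95], [0.174, 0.94, 0.293]]
back 261 [ 0.7009 -0.0717  0.0544] slopes,z [-0.004 -0.142  0.054] ((698.920654296875, -73.25225830078125), (22.207361221313477, 111.87171936035156), 77.91213989257812)
t 10.87 pos [ 0.706  -0.0756  0.0021] d [-0.016  -0.0044 -0.0021] rv [-0.0155  0.0481 -0.0459] rows>= 0.5 w 0.0233 F [-3.9  0.4  8.1] q [-0.22  0.9   2.25  3.1   1.04 -1.54] a [ 0.839 -0.154 -0.522]
```

View pics/p6.png

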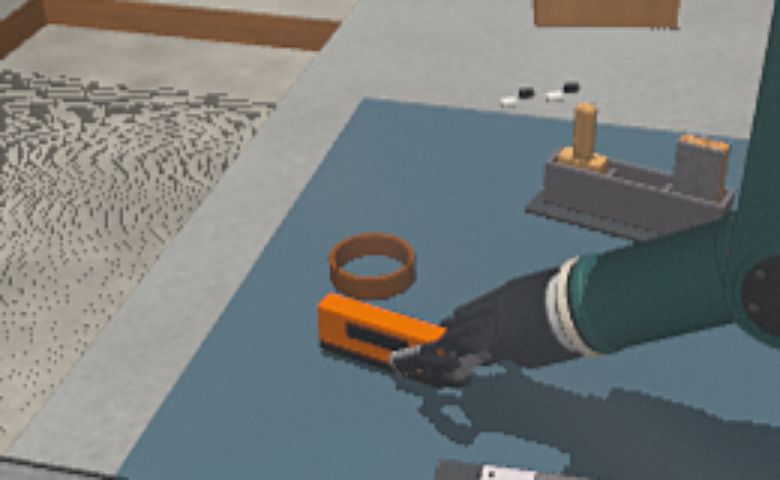

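The scraper is level with its lip down, and an 8 N contact has just been felt. The back spans crop (330,300)–(440,335), and the finger at (400,360) holds its near end. The tape is untouched. I'll open and back off along the tool axis.

Emit:
{"name": "move_arm", "arguments": {"travel": [[0,0,0],[0,0,0],[0,0,0],[0,0,0],[0,0,0]], "dr": [[0,0,0],[0,0,0],[0,0,0],[0,0,0],[0,0,0]], "jaw": 0.3}}

```text
clock: 11.33
tool_pos: [0.707, -0.0758, 0.0021]
tcp_rot: [0.867, -0.092, 0.488, 0.037]
ft_force: [-0.0, -0.1, -0.0]
gripper_width: 0.0554
```

```bash
python3 scr.py; python3 -c "
from h import *
go([.69,-.08,.0],-14,-56)"
```

```text
377 min [ 0.647 -0.086  0.018] max [ 0.754 -0.053  0.055]
axis [[-0.981, 0.146, 0.126], [-0.074, 0.316, -0.946], [-0.178, -0.938, -0.299]]
back 275 [ 0.699  -0.0686  0.0523] slopes,z [-0.036 -0.164  0.052] ((699.3109130859375, -71.02043914794922), (24.274616241455078, 114.94577026367188), 80.11129760742188)
t 11.38 pos [ 0.707  -0.0758  0.0021] d [-0.017  -0.0042 -0.0021] rv [-0.0153  0.0493 -0.046 ] rows>= 0.6 w 0.0555 F [ 0.8 -0.2 -0.6] q [-0.22  0.9   2.25  3.1   1.04 -1.54] a [ 0.839 -0.154 -0.521]
```

Emit:
{"name": "move_arm", "arguments": {"travel": [[-0.02,0.004,0.013],[-0.025,0.005,0.016],[-0.025,0.005,0.016],[-0.025,0.005,0.02],[-0.01,0.002,0.03],[0,0,0.035],[0,0,0.035],[0,0,0.03]], "dr": [[0,0,0],[0,0,0],[0,0,0],[0,0,0],[0,0,0],[0,0,0],[0,0,0],[0,0,0]]}}

```text
clock: 12.05
tool_pos: [0.6443, -0.0547, 0.1938]
tcp_rot: [0.875, -0.096, 0.472, 0.04]
ft_force: [0.6, 0.5, 0.8]
gripper_width: 0.0558
```

```bash
python3 scr.py; python3 -c "
from h import *
go([.69,-.07,.2],-10,0)"
```

```text
416 min [ 0.643 -0.086  0.017] max [ 0.755 -0.052  0.055]
axis [[-0.984, 0.177, 0.021], [-0.026, -0.257, 0.966], [-0.177, -0.95, -0.258]]
back 264 [ 0.6968 -0.0689  0.0524] slopes,z [-0.02  -0.114  0.052] ((697.3656616210938, -71.3567123413086), (24.510726928710938, 116.96752166748047), 79.23517608642578)
t 12.1 pos [ 0.6468 -0.0549  0.2018] d [ 0.0432 -0.0151 -0.0018] rv [0.1706 0.9844 0.0399] rows>= 8.0 w 0.0554 F [0.5 0.5 7.3] q [-0.19  0.3   2.3   3.15  0.46 -1.55] a [ 0.825 -0.162 -0.541]
```

```bash
python3 -c "
from h import *
go([.62,-.09,.21],-6,-44);go([.6,-.09,.22],6,-40)"
```

```text
t 12.1 pos [ 0.6468 -0.0549  0.2018] d [-0.0268 -0.0351  0.0082] rv [0.0154 0.2314 0.104 ] rows>= 2.0 w 0.0554 F [0.5 0.5 7.3] q [-0.19  0.3   2.3   3.15  0.46 -1.55] a [ 0.825 -0.162 -0.541]
t 12.1 pos [ 0.6468 -0.0549  0.2018] d [-0.0468 -0.0351  0.0182] rv [-0.0053  0.3026  0.3122] rows>= 3.5 w 0.0554 F [0.5 0.5 7.3] q [-0.19  0.3   2.3   3.15  0.46 -1.55] a [ 0.825 -0.162 -0.541]
```

Emit:
{"name": "move_arm", "arguments": {"travel": [[-0.008,-0.008,0.004],[-0.008,-0.008,0.004],[-0.008,-0.008,0.004],[-0.008,-0.008,0.004],[-0.008,-0.003,0.002],[-0.008,0,0]], "dr": [[0,0.06,0.06],[0,0.06,0.06],[0,0.06,0.06],[0,0.06,0.06],[0,0.06,0.06],[0,0.06,0.03]]}}

```text
clock: 12.6
tool_pos: [0.6399, -0.041, 0.2126]
tcp_rot: [0.902, -0.031, 0.43, -0.016]
ft_force: [-0.4, 0.9, 0.0]
gripper_width: 0.0553
```

```bash
python3 -c "
from h import *
go([.64,-.07,.22],-10.5,0)"
```

```text
t 12.6 pos [ 0.6399 -0.041   0.2126] d [ 0.0001 -0.029   0.0074] rv [ 0.0486  0.8885 -0.1067] rows>= 7.2 w 0.0553 F [-0.4  0.9  0. ] q [-0.34  0.2   2.22  2.04  0.3  -0.64] a [ 0.777  0.002 -0.63 ]
```

Emit:
{"name": "move_arm", "arguments": {"travel": [[0,-0.003,0.001],[0,-0.003,0.001],[0,-0.003,0.001],[0,-0.003,0.001],[0,-0.003,0.001],[0,-0.003,0.001],[0,-0.003,0.001],[0,0,0]], "dr": [[0,0.11,0.03],[0,0.11,0.02],[0,0.115,0],[0,0.115,0],[0,0.115,0],[0,0.115,0],[0,0.115,0],[0,0,0]]}}

```text
clock: 13.27
tool_pos: [0.6518, -0.0023, 0.2195]
tcp_rot: [0.94, -0.006, 0.334, -0.068]
ft_force: [1.7, -0.9, 0.9]
gripper_width: 0.0557
```

```bash
python3 -c "
from h import *
go([.697,-.071,.17],-10.5,0)"
```

```text
t 13.27 pos [ 0.6518 -0.0023  0.2195] d [ 0.0452 -0.0687 -0.0495] rv [-0.0763  0.6931 -0.1644] rows>= 5.7 w 0.0557 F [ 1.7 -0.9  0.9] q [-0.3   0.17  2.01  0.78  0.45  0.65] a [ 0.629  0.124 -0.767]
```

Emit:
{"name": "move_arm", "arguments": {"travel": [[0.007,-0.011,0],[0.007,-0.011,0],[0.007,-0.011,-0.01],[0.007,-0.011,-0.01],[0.007,-0.011,-0.01],[0.007,-0.011,-0.01],[0,0,0],[0,0,0]], "dr": [[-0.013,0.116,-0.028],[-0.013,0.116,-0.028],[-0.013,0.116,-0.028],[-0.013,0.116,-0.028],[-0.013,0.116,-0.028],[-0.013,0.116,-0.028],[0,0,0],[0,0,0]]}}

```text
clock: 13.93
tool_pos: [0.6801, -0.0392, 0.1664]
tcp_rot: [0.996, -0.073, 0.034, -0.032]
ft_force: [-1.2, 0.5, -0.4]
gripper_width: 0.0553
```

```bash
python3 -c "
from h import *
go([.697,-.071,.10],-10.5,0)"
```

```text
t 13.93 pos [ 0.6801 -0.0392  0.1664] d [ 0.0169 -0.0318 -0.0664] rv [-0.0575  0.0743 -0.0373] rows>= 1.8 w 0.0553 F [-1.2  0.5 -0.4] q [-0.2   0.47  1.43  0.08  1.19  1.49] a [ 0.073  0.059 -0.996]
```

Emit:
{"name": "move_arm", "arguments": {"travel": [[0.006,-0.012,-0.018],[0.006,-0.012,-0.018],[0.005,-0.009,-0.016],[0,0,-0.014],[0,0,0],[0,0,0]], "dr": [[-0.02,0.025,-0.012],[-0.02,0.025,-0.012],[-0.018,0.025,-0.012],[0,0,0],[0,0,0],[0,0,0]]}}

```text
clock: 14.43
tool_pos: [0.6897, -0.0625, 0.0939]
tcp_rot: [0.996, -0.083, -0.002, -0.012]
ft_force: [0.3, -0.9, 0.3]
gripper_width: 0.0554
```

```bash
sed -i 's/>.135/>.085/' tip.py; python3 tip.py; python3 scr.py; python3 -c "
from h import *
go([.697,-.071,-.005],-10.5,0)"
```

```text
side 652 [ 0.689  -0.0624  0.0938] 14.4833 [-0.038 -0.037 -0.037 -0.037 -0.037 -0.037 -0.036 -0.035]
[-0.012 -0.043 -0.06 ] [ 0.011  0.033 -0.035]
top 120 [ 0.6897 -0.0629  0.0946] 14.5333 [-0.053 -0.049 -0.049 -0.048 -0.044 -0.042 -0.041 -0.034]
[-0.011 -0.038 -0.055] [-0.007  0.035 -0.034]
375 min [ 0.645 -0.086  0.017] max [ 0.755 -0.052  0.055]
axis [[-0.975, 0.215, -0.057], [-0.1, -0.196, 0.975], [0.198, 0.957, 0.213]]
back 188 [ 0.7098 -0.0702  0.0516] slopes,z [-0.028 -0.165  0.052] ((698.3087158203125, -69.83013153076172), (21.011737823486328, 116.57958984375), 78.19557189941406)
t 14.58 pos [ 0.6907 -0.0632  0.0953] d [ 0.0063 -0.0078 -0.1003] rv [-0.0215 -0.0005 -0.0161] rows>= 2.4 w 0.0553 F [-0.  -0.8  0.3] q [-0.2   0.59  1.4   0.02  1.16  1.53] a [-0.001  0.022 -1.   ]
```

Emit:
{"name": "move_arm", "arguments": {"travel": [[0.003,-0.005,-0.012],[0.003,-0.004,-0.02],[0.001,0,-0.022],[0,0,-0.022],[0,0,-0.014],[0,0,0],[0,0,0]], "dr": [[-0.012,0,-0.01],[-0.012,0,-0.01],[0,0,0],[0,0,0],[0,0,0],[0,0,0],[0,0,0]]}}

```text
clock: 15.17
tool_pos: [0.7038, -0.0736, 0.0086]
tcp_rot: [0.996, -0.094, 0.009, 0.003]
ft_force: [-0.1, 0.0, 0.3]
gripper_width: 0.0555
```

```bash
python3 -c "
from h import *
go([.697,-.071,-.005],-10.8,0)"
```

```text
t 15.17 pos [ 0.7038 -0.0736  0.0086] d [-0.0068  0.0026 -0.0136] rv [ 0.0071  0.018  -0.0006] rows>= 0.4 w 0.0555 F [-0.1  0.   0.3] q [-0.2   0.69  1.44 -0.    0.99  1.56] a [ 0.018 -0.007 -1.   ]
```

Emit:
{"name": "move_arm", "arguments": {"travel": [[-0.004,0.002,-0.007],[-0.003,0,-0.007],[0,0,0]], "dr": [[0.004,0.009,0],[0.003,0.009,0],[0,0,0]]}}

```text
clock: 15.42
tool_pos: [0.6981, -0.0717, -0.0037]
tcp_rot: [0.996, -0.094, 0.001, 0.0]
ft_force: [0.3, -0.4, -1.1]
gripper_width: 0.0552
```

```bash
python3 -c "
from h import *
go([.697,-.071,-.005],-10.8,0)"
```

```text
t 15.42 pos [ 0.6981 -0.0717 -0.0037] d [-0.0011  0.0007 -0.0013] rv [ 0.0004  0.0027 -0.0007] rows>= 0.0 w 0.0552 F [ 0.3 -0.4 -1.1] q [-0.2   0.71  1.45  0.    0.99  1.56] a [ 0.003 -0.    -1.   ]
```

Emit:
{"name": "move_arm", "arguments": {"travel": [[0,0,0],[0,0,0],[0,0,0],[0,0,0],[0,0,0],[0,0,0]], "dr": [[0,0,0],[0,0,0],[0,0,0],[0,0,0],[0,0,0],[0,0,0]], "jaw": -1}}

```text
clock: 15.92
tool_pos: [0.6996, -0.0722, -0.0016]
tcp_rot: [0.996, -0.094, 0.003, 0.0]
ft_force: [0.6, 0.4, -1.6]
gripper_width: 0.0229
```

```bash
python3 scr.py;python3 -c "
from h import *
go([.697,-.071,-.005],-10.8,0)
c=cam('side');im=c['color'][80:240,170:430];cv2.imwrite('pics/p7.png',cv2.resize(im[:,:,::-1],None,fx=3,fy=3))"
```

```text
282 min [ 0.646 -0.082  0.017] max [ 0.756 -0.05   0.055]
axis [[-0.98, 0.194, -0.034], [-0.061, -0.136, 0.989], [-0.187, -0.972, -0.145]]
back 107 [ 0.7038 -0.0661  0.0517] slopes,z [-0.029 -0.208  0.052] ((699.7427368164062, -69.60215759277344), (23.064830780029297, 117.18728637695312), 79.10601806640625)
t 15.97 pos [ 0.6995 -0.0722 -0.0016] d [-0.0025  0.0012 -0.0034] rv [ 0.0011  0.0058 -0.0006] rows>= 0.1 w 0.0234 F [-0.2  0.7 -1.6] q [-0.2   0.7   1.44  0.    0.99  1.56] a [ 0.006 -0.001 -1.   ]
```

View pics/p7.png

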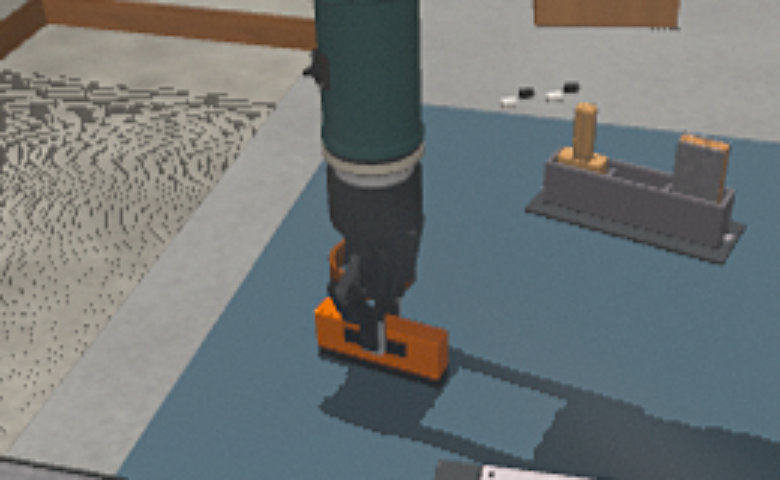

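The fingers hold the back at its middle (crop 375,330), width 23 mm, and the scraper is still upright. Next I lift and carry it to the fixture's empty end.

Emit:
{"name": "move_arm", "arguments": {"travel": [[0,0,0.015],[0,0,0.025],[0,0,0.03],[-0.02,0.015,0.03],[-0.025,0.025,0],[-0.025,0.025,0],[-0.025,0.025,0],[-0.025,0.025,0],[-0.025,0.025,0],[-0.02,0.02,0]], "dr": [[0,0,0],[0,0,0],[0,0,0],[0,0,0.033],[0,0,0.033],[0,0,0.033],[0,0,0.033],[0,0,0.033],[0,0,0.033],[0,0,0.033]]}}

```text
clock: 16.85
tool_pos: [0.5326, 0.0875, 0.1014]
tcp_rot: [1.0, 0.023, 0.006, 0.001]
ft_force: [-0.3, 0.3, -1.9]
gripper_width: 0.0234
```

```bash
python3 scr.py;python3 -c "
from h import *
go([.526,.096,.07],2.6,0)"
```

```text
208 min [0.546 0.083 0.12 ] max [0.589 0.103 0.158]
axis [[-0.382, 0.203, -0.902], [-0.917, -0.208, 0.341], [-0.118, 0.957, 0.266]]
back 105 [0.5766 0.0937 0.1563] slopes,z [-0.039 -0.124  0.156] ((575.8745727539062, 91.09001922607422), (27.886281967163086, 22.595932006835938), 3.1040091514587402)
t 16.9 pos [0.527  0.0906 0.1008] d [-0.001   0.0054 -0.0308] rv [-0.001   0.0064 -0.0027] rows>= 0.8 w 0.0229 F [-7.   3.3 -2.6] q [0.04 0.38 1.77 0.   0.99 1.56] a [ 0.006  0.001 -1.   ]
```

Emit:
{"name": "move_arm", "arguments": {"travel": [[0,0.002,-0.014],[0,0.002,-0.018],[0,0.001,-0.014],[0,0,-0.006],[0,0,0],[0,0,0]], "dr": [[0,0.002,0],[0,0.002,0],[0,0.002,0],[0,0,0],[0,0,0],[0,0,0]]}}

```text
clock: 17.4
tool_pos: [0.5244, 0.0987, 0.0491]
tcp_rot: [1.0, 0.027, 0.001, -0.001]
ft_force: [0.2, 0.1, -1.3]
gripper_width: 0.023
```

```bash
python3 -c "
from h import *
go([.526,.096,.0385],2.6,0)"
```

```text
t 17.4 pos [0.5244 0.0987 0.0491] d [ 0.0016 -0.0027 -0.0106] rv [-0.0013  0.0019 -0.0082] rows>= 0.3 w 0.023 F [ 0.2  0.1 -1.3] q [0.06 0.45 1.81 0.   0.87 1.57] a [ 0.002  0.001 -1.   ]
```

Emit:
{"name": "move_arm", "arguments": {"travel": [[0.001,-0.001,-0.004],[0,-0.001,-0.004],[0,0,-0.001],[0,0,0]], "dr": [[0,0,-0.004],[0,0,-0.004],[0,0,0],[0,0,0]]}}

```text
clock: 17.73
tool_pos: [0.528, 0.0958, 0.0412]
tcp_rot: [1.0, 0.022, 0.003, -0.001]
ft_force: [0.1, 0.3, -1.3]
gripper_width: 0.0229
```

Emit:
{"name": "move_arm", "arguments": {"travel": [[0,0,-0.0015],[0,0,0]], "dr": [[0,0,0],[0,0,0]]}}

```text
clock: 17.9
tool_pos: [0.5286, 0.0955, 0.04]
tcp_rot: [1.0, 0.021, 0.003, -0.001]
ft_force: [-0.2, -0.4, -2.0]
gripper_width: 0.0227
```

Emit:
{"name": "move_arm", "arguments": {"travel": [[0,0,-0.001],[0,0,0]], "dr": [[0,0,0],[0,0,0]]}}

```text
clock: 18.07
tool_pos: [0.5289, 0.0954, 0.0392]
tcp_rot: [1.0, 0.021, 0.004, -0.001]
ft_force: [-0.2, 0.2, -2.3]
gripper_width: 0.0226
```

Emit:
{"name": "move_arm", "arguments": {"travel": [[0,0,-0.001],[0,0,0]], "dr": [[0,0,0],[0,0,0]]}}

```text
clock: 18.23
tool_pos: [0.529, 0.0955, 0.0383]
tcp_rot: [1.0, 0.021, 0.004, -0.001]
ft_force: [0.1, -0.2, -1.8]
gripper_width: 0.0226
```

Emit:
{"name": "move_arm", "arguments": {"travel": [[0,0,-0.001],[0,0,0]], "dr": [[0,0,0],[0,0,0]]}}

```text
clock: 18.4
tool_pos: [0.5292, 0.0955, 0.0378]
tcp_rot: [1.0, 0.022, 0.004, -0.001]
ft_force: [-0.5, -0.0, -0.6]
gripper_width: 0.0229
```

Emit:
{"name": "move_arm", "arguments": {"travel": [[0,0,-0.001],[0,0,-0.0005]], "dr": [[0,0,0],[0,0,0]]}}

```text
clock: 18.57
tool_pos: [0.5294, 0.0955, 0.0377]
tcp_rot: [1.0, 0.022, 0.004, -0.001]
ft_force: [-0.6, 0.8, 3.0]
gripper_width: 0.0227
```

Emit:
{"name": "move_arm", "arguments": {"travel": [[0,0.003,-0.001],[0,0.005,-0.001],[0,0.005,-0.001]], "dr": [[0,0,0],[0,0,0],[0,0,0]]}}

```text
clock: 18.82
tool_pos: [0.531, 0.1047, 0.0377]
tcp_rot: [1.0, 0.023, 0.006, 0.003]
ft_force: [-1.9, -5.1, 10.1]
gripper_width: 0.0228
```

Emit:
{"name": "move_arm", "arguments": {"travel": [[-0.001,0.006,-0.0005],[-0.001,0.006,-0.0005],[-0.001,0.006,-0.0005],[-0.001,0.006,-0.0005]], "dr": [[-0.002,0.003,0],[-0.002,0.003,0],[-0.001,0.002,0],[-0.001,0.002,0]]}}

```text
clock: 19.15
tool_pos: [0.5299, 0.1277, 0.0378]
tcp_rot: [1.0, 0.023, 0.003, 0.007]
ft_force: [0.5, -4.4, 6.5]
gripper_width: 0.0229
```

```bash
python3 -c "
from h import *
go([.514,.296,.0375],2.6,0)"
```

```text
t 19.15 pos [0.5299 0.1277 0.0378] d [-0.0159  0.1683 -0.0003] rv [ 0.0146  0.0073 -0.0011] rows>= 4.1 w 0.0229 F [ 0.5 -4.4  6.5] q [ 0.12  0.48  1.8  -0.02  0.86  1.66] a [ 0.007 -0.015 -1.   ]
```

Emit:
{"name": "move_arm", "arguments": {"travel": [[-0.002,0.007,-0.0005],[-0.002,0.007,-0.0005],[-0.002,0.007,-0.0005],[-0.001,0.007,-0.0005],[-0.001,0.007,-0.0005]], "dr": [[0.004,0.002,0],[0.004,0.002,0],[0.004,0.002,0],[0.003,0.001,0],[0.002,0,0]]}}

```text
clock: 19.57
tool_pos: [0.5262, 0.164, 0.0377]
tcp_rot: [1.0, 0.025, 0.004, 0.0]
ft_force: [-0.4, -4.1, 7.1]
gripper_width: 0.0227
```

```bash
python3 -c "
from h import *
go([.514,.296,.0375],2.6,0)"
```

```text
t 19.57 pos [0.5262 0.164  0.0377] d [-0.0122  0.132  -0.0002] rv [ 0.0003  0.0081 -0.0042] rows>= 3.2 w 0.0227 F [-0.4 -4.1  7.1] q [ 0.18  0.49  1.79 -0.    0.86  1.7 ] a [ 0.008 -0.    -1.   ]
```

Pressing a steady 7 N. I'll continue the wipe.

Emit:
{"name": "move_arm", "arguments": {"travel": [[-0.001,0.007,-0.0005],[-0.001,0.007,-0.0005],[-0.001,0.007,-0.0005],[-0.001,0.007,-0.0005],[-0.001,0.007,-0.0005],[-0.001,0.007,-0.0005]], "dr": [[0.001,0.002,0],[0.002,0.002,0],[0.002,0.002,0],[0.002,0.001,0],[0.002,0.001,0],[0.002,0,0]]}}

```text
clock: 20.07
tool_pos: [0.5237, 0.207, 0.0377]
tcp_rot: [1.0, 0.027, 0.004, -0.003]
ft_force: [1.2, -4.9, 7.3]
gripper_width: 0.0228
```

```bash
python3 -c "
from h import *
go([.514,.296,.0375],2.6,0)
c=cam('side');im=c['color'][200:400,240:440];cv2.imwrite('pics/p8.png',cv2.resize(im[:,:,::-1],None,fx=3,fy=3))"
```

```text
t 20.07 pos [0.5237 0.207  0.0377] d [-0.0097  0.089  -0.0002] rv [-0.0065  0.0073 -0.0082] rows>= 2.1 w 0.0228 F [ 1.2 -4.9  7.3] q [0.25 0.5  1.76 0.01 0.87 1.76] a [ 0.007  0.007 -1.   ]
```

View pics/p8.png

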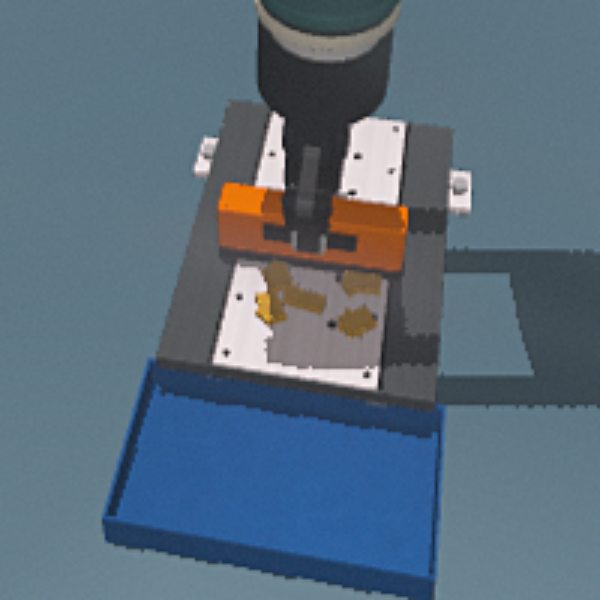

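All five offcuts lie ahead of the lip (crop 275,275; 360,282; 305,298; 265,305; 358,320) and are centred within its length, with the fingertips above them. I'll push on.

Emit:
{"name": "move_arm", "arguments": {"travel": [[-0.001,0.007,-0.0005],[-0.001,0.007,-0.0005],[-0.001,0.007,-0.0005],[-0.001,0.007,-0.0005],[-0.001,0.007,-0.0005]], "dr": [[-0.001,0.002,-0.002],[-0.001,0.002,-0.002],[0,0.002,-0.002],[0,0.001,-0.001],[0,0.001,-0.001]]}}

```text
clock: 20.53
tool_pos: [0.5211, 0.2431, 0.0377]
tcp_rot: [1.0, 0.024, 0.002, -0.0]
ft_force: [-0.6, -4.7, 6.7]
gripper_width: 0.0232
```

Emit:
{"name": "move_arm", "arguments": {"travel": [[-0.0005,0.007,-0.0005],[-0.0005,0.007,-0.0005],[-0.0005,0.007,-0.0005],[-0.0005,0.007,-0.0005]], "dr": [[0,0.001,-0.001],[0,0.001,-0.001],[0,0.001,0],[0,0.001,0]]}}

```text
clock: 20.87
tool_pos: [0.5202, 0.2709, 0.0377]
tcp_rot: [1.0, 0.024, 0.002, 0.002]
ft_force: [-0.1, -5.6, 7.8]
gripper_width: 0.0228
```

```bash
python3 -c "
from h import *
go([.516,.303,.0375],2.6,0)"
```

```text
t 20.87 pos [0.5202 0.2709 0.0377] d [-0.0042  0.0321 -0.0002] rv [ 0.0037  0.0037 -0.0036] rows>= 0.8 w 0.0228 F [-0.1 -5.6  7.8] q [ 0.37  0.53  1.7  -0.01  0.91  1.89] a [ 0.004 -0.004 -1.   ]
```

Emit:
{"name": "move_arm", "arguments": {"travel": [[-0.0005,0.007,-0.0005],[-0.0005,0.007,-0.0005],[-0.0005,0.007,-0.0003],[-0.0005,0.007,0],[-0.0005,0.006,0],[0,0.002,0]], "dr": [[0.001,0.001,-0.001],[0.001,0.001,-0.001],[0.001,0.001,-0.001],[0,0,0],[0,0,0],[0,0,0]]}}

```text
clock: 21.37
tool_pos: [0.5172, 0.3104, 0.037]
tcp_rot: [1.0, 0.024, 0.001, 0.001]
ft_force: [-0.6, -0.2, -1.6]
gripper_width: 0.0232
```

```bash
cat > chips.py <<'E'
from h import *
for n in('side','top'):
    c=cam(n);W=cloud(c);h=cv2.cvtColor(c['color'],cv2.COLOR_RGB2HSV).astype(int)
    m=((h[...,0]>12)&(h[...,0]<32)&(h[...,1]>110)&(h[...,2]>60)&(W[...,0]>.38)&(W[...,0]<.68)&(W[...,1]>.03)&(W[...,1]<.45)).astype(np.uint8)
    k,l,st,ce=cv2.connectedComponentsWithStats(m)
    for i in range(1,k):
        if st[i,4]>5: print(n,st[i,4],np.median(W[l==i],0).round(3))
E
python3 chips.py; python3 -c "
from h import *
go([.516,.303,.0375],2.6,0)"
```

```text
side 421 [0.558 0.322 0.089]
side 441 [0.478 0.319 0.089]
side 6 [0.472 0.303 0.093]
side 144 [0.534 0.319 0.008]
side 186 [0.479 0.316 0.009]
side 93 [0.514 0.327 0.008]
t 21.47 pos [0.517  0.3098 0.0368] d [-0.001  -0.0068  0.0007] rv [ 0.0025  0.0011 -0.0028] rows>= 0.2 w 0.0231 F [ 0.6 -1.  -1.8] q [ 0.43  0.55  1.66 -0.    0.93  1.95] a [ 0.001 -0.003 -1.   ]
```

Offcuts show at pan height (z≈8 mm). I'll lift clear, then check the count.

Emit:
{"name": "move_arm", "arguments": {"travel": [[0,0.003,0.015],[0,0,0.03],[0,0,0.035],[0,-0.03,0.03],[0.01,-0.038,0],[0.01,-0.038,0],[0.01,-0.038,0],[0.01,-0.038,0],[0.015,-0.036,0],[0.015,-0.036,0]], "dr": [[0,0,0],[0,0,0],[0,0,0],[0,0,0],[0,0,0],[0,0,0],[0,0,0],[0,0,0],[0,0,0],[0,0,0]]}}

```text
clock: 22.3
tool_pos: [0.5785, 0.0557, 0.1465]
tcp_rot: [1.0, 0.03, -0.005, 0.001]
ft_force: [0.4, 0.5, -1.7]
gripper_width: 0.0231
```

```bash
python3 chips.py; python3 scr.py; python3 -c "
from h import *
go([.66,-.08,.09],-5,0)
c=cam('side');im=c['color'][220:400,240:440];cv2.imwrite('pics/p9.png',cv2.resize(im[:,:,::-1],None,fx=3,fy=3))"
```

```text
side 61 [0.625 0.062 0.201]
side 22 [0.523 0.057 0.203]
side 196 [0.534 0.312 0.009]
side 187 [0.479 0.316 0.009]
side 95 [0.514 0.327 0.008]
top 33 [0.534 0.319 0.007]
top 30 [0.514 0.323 0.008]
top 54 [0.478 0.313 0.01 ]
141 min [0.523 0.044 0.165] max [0.639 0.067 0.204]
axis [[-0.994, -0.076, 0.077], [0.099, -0.342, 0.934], [0.044, -0.937, -0.348]]
back 122 [0.5918 0.0552 0.2014] slopes,z [-0.004 -0.071  0.201] ((581.0253295898438, 54.008148193359375), (118.2504653930664, 20.64008140563965), 2.618356943130493)
t 22.45 pos [0.5797 0.0545 0.1462] d [ 0.0803 -0.1345 -0.0562] rv [ 0.0014 -0.0099 -0.1425] rows>= 4.0 w 0.023 F [ 0.3  0.6 -2.1] q [-0.02  0.39  1.6  -0.    1.15  1.49] a [-0.01  -0.002 -1.   ]
```

View pics/p9.png

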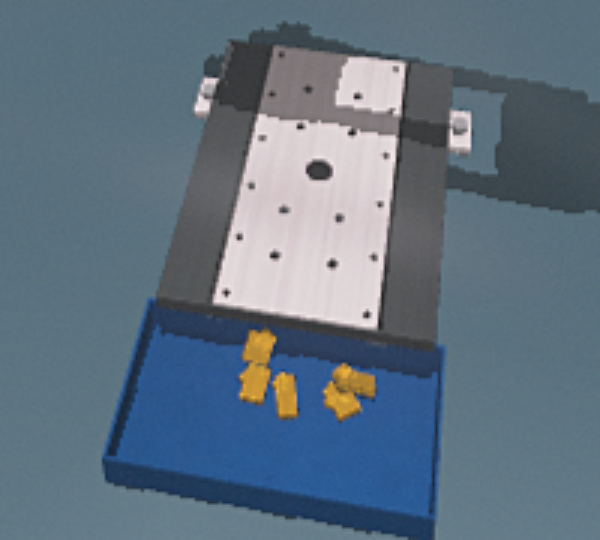

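All five offcuts are in the pan: (260,345), (253,383), (287,395), (355,378) and (340,400). The bed is empty. Now I set the scraper down on the clear bench.

Emit:
{"name": "move_arm", "arguments": {"travel": [[0.014,-0.024,0],[0.014,-0.024,0],[0.014,-0.024,-0.01],[0.014,-0.024,-0.012],[0.012,-0.02,-0.012],[0.01,-0.014,-0.012],[0,0,-0.02],[0,0,-0.02],[0,0,0],[0,0,0]], "dr": [[0,0,-0.025],[0,0,-0.025],[0,0,-0.025],[0,0,-0.025],[0,0,-0.025],[0,0,-0.02],[0,0,0],[0,0,0],[0,0,0],[0,0,0]]}}

```text
clock: 23.33
tool_pos: [0.6524, -0.061, 0.0539]
tcp_rot: [0.999, -0.04, -0.01, -0.004]
ft_force: [-0.1, 0.2, -1.3]
gripper_width: 0.0228
```

```bash
python3 scr.py; python3 -c "
from h import *
go([.66,-.08,-.002],-5,0)"
```

```text
155 min [ 0.595 -0.07   0.071] max [ 0.71  -0.049  0.112]
axis [[-0.993, 0.044, 0.112], [0.099, -0.233, 0.967], [0.069, 0.972, 0.227]]
back 67 [ 0.6738 -0.059   0.1083] slopes,z [-0.034 -0.106  0.108] ((652.7106323242188, -59.63445281982422), (21.766633987426758, 117.18883514404297), 86.1107406616211)
t 23.38 pos [ 0.6518 -0.0607  0.0537] d [ 0.0082 -0.0193 -0.0557] rv [-0.01   -0.021  -0.0072] rows>= 1.4 w 0.0228 F [-0.4  0.7 -2.1] q [-0.2   0.59  1.51  0.01  1.06  1.45] a [-0.021  0.01  -1.   ]
```

Emit:
{"name": "move_arm", "arguments": {"travel": [[0.001,-0.005,-0.014],[0.001,-0.005,-0.014],[0,-0.005,-0.014],[0,0,-0.006],[0,0,0],[0,0,0]], "dr": [[-0.003,-0.006,0],[-0.003,-0.006,0],[-0.002,-0.006,0],[0,0,0],[0,0,0],[0,0,0]]}}

```text
clock: 23.88
tool_pos: [0.6572, -0.0701, 0.0123]
tcp_rot: [0.999, -0.037, 0.003, -0.001]
ft_force: [-0.5, 0.3, -2.0]
gripper_width: 0.0228
```

```bash
python3 -c "
from h import *
go([.66,-.08,-.002],-5,0)"
```

```text
t 23.88 pos [ 0.6572 -0.0701  0.0123] d [ 0.0028 -0.0099 -0.0143] rv [-0.0015  0.0057 -0.0142] rows>= 0.4 w 0.0228 F [-0.5  0.3 -2. ] q [-0.21  0.64  1.54  0.    0.95  1.43] a [ 0.006  0.002 -1.   ]
```

Emit:
{"name": "move_arm", "arguments": {"travel": [[0,0,-0.006],[0,0,-0.005],[0,0,-0.001],[0,0,0]], "dr": [[0,0.003,0],[0,0.003,0],[0,0,0],[0,0,0]]}}

```text
clock: 24.22
tool_pos: [0.6597, -0.0689, 0.0029]
tcp_rot: [0.999, -0.036, 0.002, -0.001]
ft_force: [-0.1, -0.4, -1.8]
gripper_width: 0.0229
```

Emit:
{"name": "move_arm", "arguments": {"travel": [[0,0,-0.001],[0,0,-0.001]], "dr": [[0,0,0],[0,0,0]]}}

```text
clock: 24.38
tool_pos: [0.6603, -0.0689, 0.0013]
tcp_rot: [0.999, -0.036, 0.002, -0.0]
ft_force: [0.9, -0.5, -1.1]
gripper_width: 0.0225
```

Emit:
{"name": "move_arm", "arguments": {"travel": [[0,0,-0.001],[0,0,0]], "dr": [[0,0,0],[0,0,0]]}}

```text
clock: 24.55
tool_pos: [0.6603, -0.069, 0.0002]
tcp_rot: [0.999, -0.036, 0.002, -0.0]
ft_force: [-0.1, -0.1, -2.0]
gripper_width: 0.0233
```

Emit:
{"name": "move_arm", "arguments": {"travel": [[0,0,-0.001],[0,0,-0.001]], "dr": [[0,0,0],[0,0,0]]}}

```text
clock: 24.72
tool_pos: [0.6604, -0.0691, -0.0018]
tcp_rot: [0.999, -0.036, 0.002, -0.0]
ft_force: [0.3, 0.6, -2.2]
gripper_width: 0.023
```

Emit:
{"name": "move_arm", "arguments": {"travel": [[0,0,-0.001],[0,0,-0.0005]], "dr": [[0,0,0],[0,0,0]]}}

```text
clock: 24.88
tool_pos: [0.6604, -0.0692, -0.0023]
tcp_rot: [0.999, -0.036, 0.003, -0.0]
ft_force: [-2.2, 0.7, 3.6]
gripper_width: 0.0229
```

Contact at 3.6 N. I'll open the jaws and withdraw straight up.

Emit:
{"name": "move_arm", "arguments": {"travel": [[0,0,0],[0,0,0],[0,0,0],[0,0,0],[0,0,0]], "dr": [[0,0,0],[0,0,0],[0,0,0],[0,0,0],[0,0,0]], "jaw": 0.4}}

```text
clock: 25.3
tool_pos: [0.6616, -0.0695, -0.0016]
tcp_rot: [0.999, -0.036, 0.004, -0.0]
ft_force: [-0.6, -0.2, 0.4]
gripper_width: 0.0599
```

Emit:
{"name": "move_arm", "arguments": {"travel": [[0,0,0.015],[0,0,0.02],[0,0,0.03],[0,0,0.03],[0,0,0.03],[0,0,0.03],[0,0,0.02],[0,0,0],[0,0,0],[0,0,0]], "dr": [[0,0,0],[0,0,0],[0,0,0],[0,0,0],[0,0,0],[0,0,0],[0,0,0],[0,0,0],[0,0,0],[0,0,0]]}}

```text
clock: 26.13
tool_pos: [0.658, -0.0689, 0.1788]
tcp_rot: [0.999, -0.036, 0.002, -0.001]
ft_force: [0.2, 0.1, 0.4]
gripper_width: 0.0598
```

```bash
python3 scr.py; python3 chips.py; python3 -c "
from h import *
go([.66,-.08,.1],-5,0)
c=cam('side');im=c['color'][60:400,170:570];cv2.imwrite('pics/p10.png',cv2.resize(im[:,:,::-1],None,fx=1.7,fy=1.7))"
```

```text
257 min [ 0.624 -0.078  0.016] max [ 0.717 -0.055  0.055]
axis [[-0.971, 0.116, -0.212], [-0.229, -0.175, 0.958], [0.074, 0.978, 0.196]]
back 119 [ 0.6884 -0.0658  0.0518] slopes,z [ 0.018 -0.166  0.052] ((676.6860961914062, -67.77267456054688), (21.964969635009766, 79.64437866210938), 88.37596130371094)
side 196 [0.534 0.312 0.009]
side 186 [0.479 0.316 0.009]
side 94 [0.514 0.328 0.008]
top 33 [0.534 0.319 0.008]
top 29 [0.515 0.323 0.007]
top 55 [0.478 0.313 0.009]
t 26.28 pos [ 0.6568 -0.0686  0.1771] d [ 0.0032 -0.0114 -0.0771] rv [-0.0018 -0.0003 -0.0151] rows>= 1.9 w 0.0598 F [0.3 0.2 1.1] q [-0.21  0.47  1.4   0.    1.28  1.43] a [-0.     0.002 -1.   ]
```

View pics/p10.png

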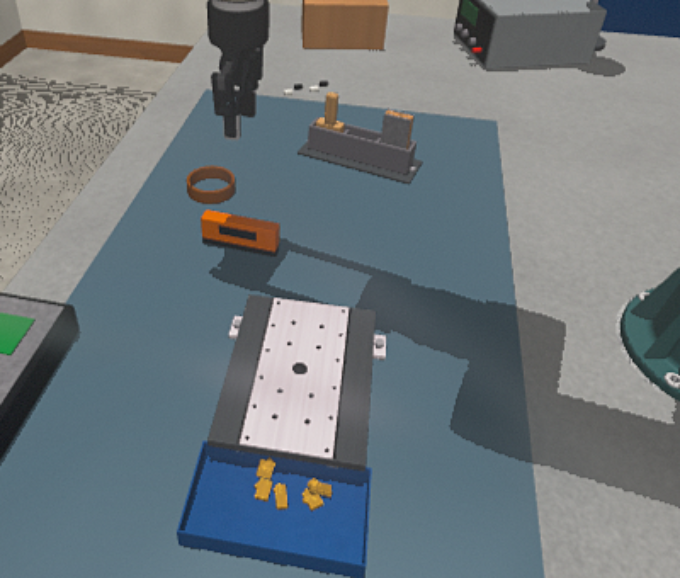

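The scraper stands on its lip at (240,232), let go and clear of the fixture. The five offcuts are in the pan (265–320, 465–500). The brush, sander and tape are where they were. I'll hand it in.

```bash
python3 -c "
from h import *
print(arm.finish_job())"
```

```text
the job is handed in; nothing more can be done
None
```

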